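# Bring the solder reel round to the feeding station

## Task

Draw back the sliding bolt on the bent reel rail, slide the wide solder reel along the rod and round its bend until it sits fully home against the end plate of the front leg, then push the bolt fully shut behind it so that the reel cannot run back. Leave the narrow reel parked on the rear leg.

Things in the scene. Friction and masses are not known exactly. Their poses are not given: they have to be found in the camera images.
- reel_rail: Fixed rail: a level steel rod, 10 mm thick, axis 90 mm above the bench, bent 90 degrees, held only at its ends by upright grey plates (tops 110 mm up). Origin: on the bench under the corner where its legs' lines meet; z up. Rear leg along -y at x = 0, front leg along -x at y = 0, bend radius 55 mm between. At zero yaw -x points to the robot, -y to its right.
- rail_store (a point): On the rod's axis at the inner face of the store plate, the rear leg's closed end: 215 mm from the corner, so the rear leg is straight for 160 mm up to the bend. Axes as reel_rail.
- rail_end (a point): On the rod's axis at the inner face of the end plate, the front leg's closed end: 190 mm from the corner, so the front leg is straight for 135 mm from the bend. Axes as reel_rail.
- bend_centre (a point): Centre of the rod's bend, at rod height: reel_rail x = -55, y = -55 mm. The bend is a quarter circle of 55 mm radius (rod axis) about this point. Nothing but the reels surrounds the rod between its end plates.
- reel_station (a point): Where the middle of the wide reel's bore is when the reel hangs fully home against the end plate: 13 mm short of rail_end, 2 mm below the rod's axis.
- wide_reel: Loose solder reel on the rod, the wider of two: black flanges 58 mm across, 26 mm wide over all, bore 14 mm, about 0.25 kg. Origin: middle of the bore, hanging 2 mm below the rod's axis; y is the reel's axis. Starts on the rear leg between narrow reel and bend. Pushed evenly either side of the rod (about 2 N) it slides round the bend; pushed at one edge only it cocks on the rod.
- narrow_reel: Smaller reel parked on the rear leg by the store plate: flanges 44 mm across, 14 mm wide, bore 14 mm. Origin: middle of the bore; y is its axis. At the start at least 50 mm of bare rod lie between it and the wide reel.
- bolt (a joint): Travel (m) of the sliding bolt over the front leg, a 10 mm bar 103 mm above the bench at reel_rail x = -156 mm: 0 = fully shut (nose 14 mm past the rod's axis, no reel can pass; 3 mm behind the rear flange of a reel that is home), 0.05 = fully drawn (nose 36 mm short of the rod's axis). Drawn along reel_rail -y; starts about shut; stays where left; takes 1 to 2 N.
- bolt_knob (a point): On the axis of the bolt's upright round knob (12 mm across, top 133 mm above the bench), 8 mm below its top; moves with the bolt. Shut, it is at reel_rail x = -156, y = -66 mm. The bolt's two guides (14 mm along x, 10 mm along y, tops 112 mm above the bench) stand at y = -47 and -134 mm.
Things that resemble listed ones, but are neither listed nor needed, are in the scene too. Leave any orange look-alike of the wide_reel alone. What is shaped like the narrow_reel but yellow is not meant.

How it is judged (in metres and radians):
On the way, in this order (a step that is already met when the one before it is completed fails the run):
1. the bolt is drawn back clear of the reel's way (value of joint bolt above 0.038 m), for 0.1 s.
2. the wide reel has come round the bend and is home against the end plate (distance between wide_reel and reel_station below 0.008 m), for 0.1 s.
At the end, for the whole second after the job is handed in: The wide reel rests on the rod at the end plate (middle of its bore within 8 mm of reel_station), the bolt is shut behind it (within 6 mm of fully shut), and the narrow reel is still on the rear leg within 55 mm of the store plate (distance between wide_reel and reel_station below 0.008 m and value of joint bolt below 0.006 m and linear speed of wide_reel below 0.02 m/s and y of narrow_reel in the frame of reel_rail below -0.16 m); the robot touches nothing.
It also fails if it takes over 54 s, if anything falls off the work surface, if the arm or the gripper's body presses on something with over 40 N, if the wrist force passes 120 N, or if a joint passes its speed limit or range.

## Robot

A 6-joint arm with a two-finger parallel gripper is mounted at the origin on a cart in front of the work surface, level with it; the furniture and walls round the work are solid. World frame = base frame: x ahead of the robot, y to its left, z up, the work surface at z = 0. Lengths are in mm, angles in rad, forces in N, time in s.
With the tool pointing down it reaches from about 300 to 775 mm from the base axis. Payload 14.6 kg.
Tool frame: the origin (TCP) lies on the centre line of the jaws, within the pads' length; the fingertips stand 8 mm ahead of it and the grasp point (between the pads) lies 11 mm behind it; z points along the fingers, y is the line along which they close (so a half turn about z gives the same grasp; the last joint's range is limited). The gripper opens to 94 mm and grips with 3 to 60 N. Pads are 16 mm wide; open, the fingers measure 119 mm over their backs; the gripper's body (75 mm by 177 mm) begins 78 mm behind the grasp point.
Start: joints at [1.204, 0.3, 1.521, -0, 1.321, -0.067], TCP at [162.428, 525.458, 184.446] pointing down, gripper open.
Joint ranges: [-3.03, 3.03], [-0.79, 2.21], [0.23, 2.52], [-1.04, 4.18], [0, 3.07], [-2.55, 2.55]. Speed limits (rad/s): [2.22, 2.22, 2.57, 3.14, 3.14, 3.14].

## Interface

Orientations are given as [roll, pitch, yaw] about the fixed x, y, z axes, in that order (R = Rz(yaw) Ry(pitch) Rx(roll)).
In Python, from cell import manip gives the robot as it stands.
- The arm moves only by the tool jog_arm, never from a script. Its argument "rows" is one flat list of numbers, 7 for each row, row after row: the shift along the world's x, y, z in cm, then the turn, a rotation vector about the world's x, y, z in rad, then the closure, from 0 (fully open) to 1 (shut). In form: [dx, dy, dz, rx, ry, rz, fingers, dx, dy, dz, rx, ry, rz, fingers, ...]. A call has 1 to 20 rows; each row shifts and turns the commanded pose from where the row before left it; what a row does not reach is not made up. A row lasts 1/12 s, in which the tool goes at most 41.7 mm and 7.16 degrees, less where a joint would pass 70% of its speed; a pose out of reach is approached as far as the arm can. A call with a gripper value outside its range is refused whole. The fingers move at their own pace and stop on an object; "newtons" is the grip in N (left out, the last holds). Time passes only in rows, so rows that do not move let the fingers close. It gives the time, the measured TCP pose, the force, the opening and the grip force at its end, in the units of the state.
- manip.read_state(): the state, without advancing time (a new reading comes with each control period).
- manip.camera(name): name is "side" or "top" or "wrist"; returns (picture, depth): 420x560x3 uint8, blue, green, red; 420x560 float32, mm along the optical axis (not along the pixel's ray), 0 where there is no reading.
- manip.camera_model(name): a dict with "K" (3x3 intrinsics, pixels), "R" (3x3) and "t" (3): a world point X has camera coordinates R X + t. Camera axes: x right, y down, z forward; pixel columns grow to the right and rows downward; lengths in mm; the calibration is good to about 2 mm. A picture is of the moment at which its call begins: read the wrist's pose just before it. camera_model takes no time and is no camera call; for the wrist camera it gives the pose at the moment of the call.
- manip.sign_off(): hands the job in; it is judged then, once.
The state is a dict: "clock": time; "joints": joint angles; "qd": joint speeds; "effort": joint torques, N m; "eef_pos": TCP position; "eef_rot": TCP orientation; "wrist_force": force on the tool from outside, world axes, zero at the start; "moment": the same for the moment, N m; "finger_gap": finger opening in mm; "finger_force": force on a finger pad.
Only numpy, scipy, OpenCV 4.12 (cv2) and the standard library are available. Lean on these libraries where they do the work, as an engineer would, in place of code of your own. Each camera call takes 0.05 s, during which the arm holds its last target. There are 200 camera calls.

## Working session

There is one attempt and no reset: what is moved stays moved. The work goes in short steps, Python scripts to look and compute and a tool call to move; the robot and the scene stay as the last step left them, time stands still between calls to the robot, and variables do not carry over. Pictures are saved under pics/ and viewed, at most 10 in all, crops included, and the job is handed in when it is done.

Besides the shell and the picture viewer there is one more tool, called after "Call:" as a command line: name --argument value ..., lists and objects as JSON in quotes. jog_arm: Moves the arm, as the interface text tells. Its arguments: {"type":"object","properties":{"rows":{"type":"array"},"newtons":{"type":"number"}},"required":["rows"]}

```bash
ls; mkdir -p pics; python3 - <<'E'
from cell import manip
import cv2,numpy as np
print(manip.read_state())
for n in("top","side"):
    p,d=manip.camera(n); cv2.imwrite(f"pics/{n}0.png",p); np.save(f"pics/{n}0.npy",d)
    print(n,manip.camera_model(n))
E
```

```text
pics
{'clock': 0.0, 'joints': array([ 1.20442016e+00,  3.00479213e-01,  1.52160723e+00,  1.14307343e-05,
        1.32072475e+00, -6.65958450e-02]), 'qd': array([ 0.0010193 , -0.00046724,  0.00136894,  0.00032935, -0.00121762,
        0.00031464]), 'effort': array([-8.47620668e-04, -5.31812525e+01, -3.52739668e+01,  7.07448763e-02,
        2.43707048e-02, -1.53810365e-04]), 'eef_pos': array([162.30823851, 525.18491906, 183.87084679]), 'eef_rot': array([-3.14037756e+00, -9.21363054e-05,  2.84180944e+00]), 'wrist_force': array([ 0.14300986, -0.21849213, -0.16435114]), 'moment': array([ 0.02106965,  0.06262372, -0.00868956]), 'finger_force': 0.0, 'finger_gap': 93.74258997909855}
top {'K': array([[426.71547378,   0.        , 275.50459871],
       [  0.        , 426.71547378, 205.04850065],
       [  0.        ,   0.        ,   1.        ]]), 'R': array([[ 0.00225873, -0.9998581 , -0.01669339],
       [-0.99748995, -0.00107132, -0.07080006],
       [ 0.07077213,  0.0168114 , -0.99735083]]), 't': array([-53.50394061, 594.03898933, 963.80662431])}
side {'K': array([[409.80894861,   0.        , 280.2690985 ],
       [  0.        , 409.80894861, 209.39925257],
       [  0.        ,   0.        ,   1.        ]]), 'R': array([[ 0.8529285 , -0.5220167 , -0.0033972 ],
       [-0.3511479 , -0.56890452, -0.74366847],
       [ 0.38627468,  0.63548895, -0.66853995]]), 't': array([-519.54352871,  262.22801769,  710.25386113])}
```

View pics/top0.png

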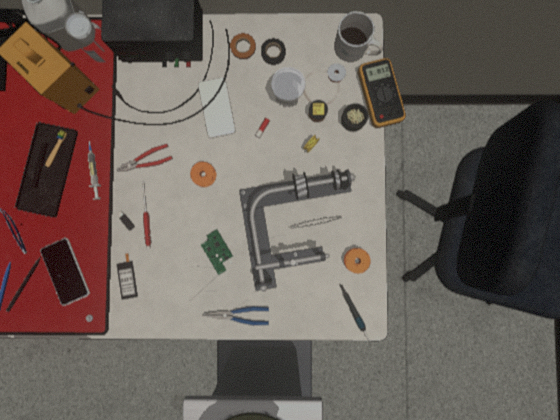

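View pics/side0.png

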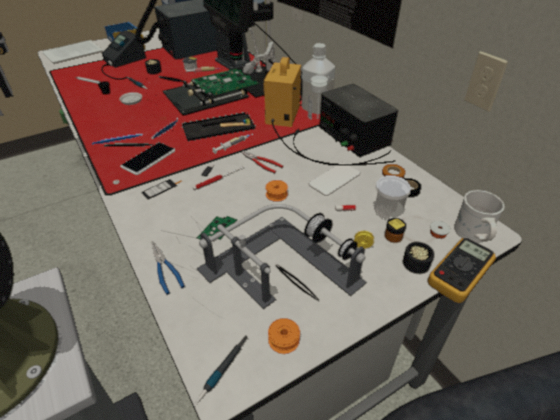

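```bash
cat > h.py <<'E'
from cell import manip
import cv2,numpy as np
def ray(m,uv,z):
    "pixels Nx2 onto the plane height z"
    uv=np.atleast_2d(uv).astype(float); K,R,t=m["K"],m["R"],m["t"]
    d=(np.linalg.inv(K)@np.c_[uv,np.ones(len(uv))].T).T@R; c=-R.T@t
    return c+d*((z-c[2])/d[:,2])[:,None]
def cloud(m,d):
    v,u=np.mgrid[:d.shape[0],:d.shape[1]]
    P=np.stack([u,v,np.ones_like(u)],-1)@np.linalg.inv(m["K"]).T*d[...,None]
    return (P-m["t"])@m["R"]
def proj(m,X):
    c=np.atleast_2d(X)@m["R"].T+m["t"]; p=c@m["K"].T; return p[:,:2]/p[:,2:]
E
python3 - <<'E'
from h import *
p=cv2.imread("pics/top0.png"); q=cv2.imread("pics/side0.png")
a=cv2.resize(p[155:305,225:370],None,fx=4,fy=4,interpolation=cv2.INTER_CUBIC)
cv2.imwrite("pics/c1.png",cv2.convertScaleAbs(a,alpha=1.6))
a=cv2.resize(q[190:310,190:380],None,fx=4.2,fy=4.2,interpolation=cv2.INTER_CUBIC)
cv2.imwrite("pics/c2.png",cv2.convertScaleAbs(a,alpha=1.6))
m=manip.camera_model("top"); d=np.load("pics/top0.npy"); W=cloud(m,d)
for n,uv in dict(c=(250,190),wide=(301,183),narrow=(343,180),store=(350,180),end=(263,284),knob=(285,255)).items():
    u,v=uv; print(n,W[v,u].round(), ray(m,uv,90).round())
z=W[155:305,225:370,2]; np.set_printoptions(linewidth=250)
print(z[::4,::4].round().astype(int))
E
```

```text
c [630.   8.   7.] [[622.   1.  90.]]
wide [ 634. -108.  110.] [[ 637. -108.   90.]]
narrow [ 643. -198.   91.] [[ 643. -199.   90.]]
store [ 641. -211.  109.] [[ 643. -213.   90.]]
end [424. -28. 109.] [[422. -28.  90.]]
knob [479. -75.   6.] [[483. -74.  90.]]
[[ 0 -1 -2 ... -1  1 -1]
 [-3  0 -2 ...  1 -5  1]
 [-3 -3  0 ... -1 -1 -2]
 ...
 [-2  3 -2 ...  1 -4  0]
 [-1  0 -1 ...  1 -6 -4]
 [-1 -3 -2 ...  1  0 -1]]
```

View pics/c1.png

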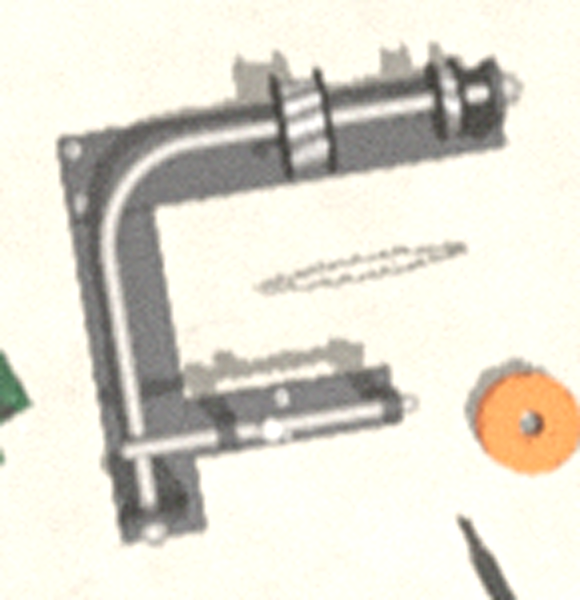

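View pics/c2.png

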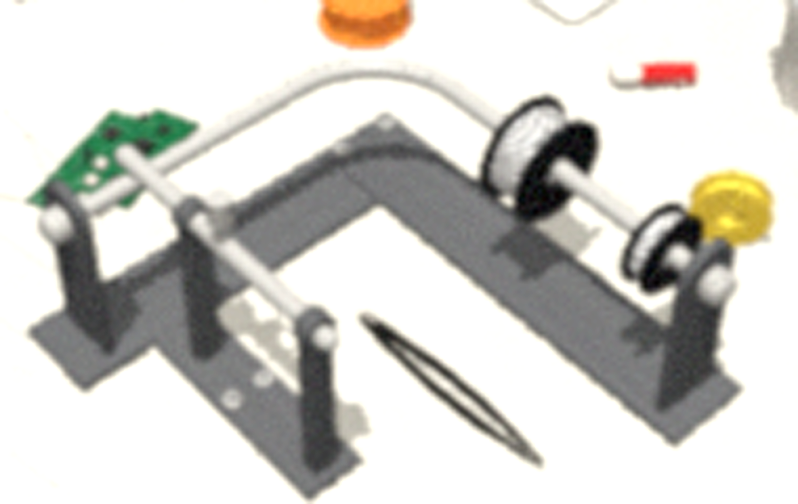

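```bash
cat >> h.py <<'E'
def rz(a): return np.array([[np.cos(a),-np.sin(a)],[np.sin(a),np.cos(a)]])
def rodres(q,P):
    L=(P-q[:2])@rz(q[2])   # to rail frame
    x,y=L.T; r=np.hypot(x+55,y+55)-55
    return np.where((x>-55)&(y>-55),r,np.where(y<x,x,y))
E
python3 - <<'E'
from h import *
from scipy.optimize import least_squares as ls
for n in("top","side"):
    m=manip.camera_model(n); d=np.load(f"pics/{n}0.npy"); W=cloud(m,d).reshape(-1,3); p=cv2.imread(f"pics/{n}0.png").reshape(-1,3)
    for zz in ((84,99),):
        s=(d.ravel()>0)&(W[:,2]>zz[0])&(W[:,2]<zz[1])&(W[:,0]>400)&(W[:,0]<700)&(W[:,1]>-230)&(W[:,1]<60)&(p.max(1)>110)&(p.ptp(1) if hasattr(p,'ptp') else np.ptp(p,1)<40)
        P=W[s][:,:2]; q=np.array([617.,2,.17])
        for _ in range(4):
            k=abs(rodres(q,P))<(12 if _==0 else 7); q=ls(rodres,q,args=(P[k],),loss="soft_l1").x
        print(n,q.round(3),k.sum(),np.std(rodres(q,P[k])))
    # bolt knob, reels in rail frame
    L=np.c_[(W[:,:2]-q[:2])@rz(q[2]),W[:,2]]
    f=lambda s:(s.sum(),L[s].mean(0).round(1) if s.any() else None,np.percentile(L[s],[2,98],0).round(1) if s.any() else None)
    print("knob",f((L[:,2]>116)&(L[:,2]<140)&(abs(L[:,0]+156)<15)&(L[:,1]<-30)&(L[:,1]>-150)))
    print("wide",f((L[:,2]>103)&(L[:,2]<130)&(abs(L[:,0])<35)&(L[:,1]<-60)&(L[:,1]>-165)))
    print("narrow",f((L[:,2]>100)&(L[:,2]<130)&(abs(L[:,0])<35)&(L[:,1]<-165)&(L[:,1]>-212)))
E
```

```text
top [6.12327e+02 5.60600e+00 1.68000e-01] 573 2.4073684542539233
knob (np.int64(27), array([-156. ,  -69.4,  132.1]), array([[-161.4,  -74.5,  129.6],
       [-151.3,  -64.5,  135.2]]))
wide (np.int64(227), array([  -1.4, -114.1,  109.2]), array([[ -20.4, -126.9,  103.2],
       [  18.4, -101. ,  115.6]]))
narrow (np.int64(99), array([  -1.3, -192.3,  104.7]), array([[ -16.3, -199.8,  100.7],
       [  13.5, -184.9,  109.9]]))
side [6.12579e+02 1.13800e+00 1.64000e-01] 683 2.537494203276746
knob (np.int64(64), array([-155.2,  -69.8,  127.6]), array([[-159.6,  -73.7,  117.4],
       [-148.8,  -63.1,  133.9]]))
wide (np.int64(234), array([  -1.3, -112.5,  109.3]), array([[ -18.5, -125.3,  103.6],
       [  20.8,  -99. ,  116.6]]))
narrow (np.int64(122), array([   0.4, -190.7,  104.8]), array([[ -13.1, -197.8,  100.2],
       [  16.1, -182.9,  110.4]]))
```

Call:
jog_arm --rows '[1.54, -3.08, 0, 0, 0, -0.055, 0, 1.54, -3.08, 0, 0, 0, -0.055, 0, 1.54, -3.08, 0, 0, 0, -0.055, 0, 1.54, -3.08, 0, 0, 0, -0.055, 0, 1.54, -3.08, 0, 0, 0, -0.055, 0, 1.54, -3.08, 0, 0, 0, -0.055, 0, 1.54, -3.08, 0, 0, 0, -0.055, 0, 1.54, -3.08, 0, 0, 0, -0.055, 0, 1.54, -3.08, 0, 0, 0, -0.055, 0, 1.54, -3.08, 0, 0, 0, -0.055, 0, 1.54, -3.08, 0, 0, 0, -0.055, 0, 1.54, -3.08, 0, 0, 0, -0.055, 0, 1.54, -3.08, 0, 0, 0, -0.055, 0, 1.54, -3.08, 0, 0, 0, -0.055, 0, 1.54, -3.08, 0, 0, 0, -0.055, 0, 1.54, -3.08, 0, 0, 0, -0.055, 0, 1.54, -3.08, 0, 0, 0, -0.055, 0, 1.54, -3.08, 0, 0, 0, -0.055, 0, 1.54, -3.08, 0, 0, 0, -0.055, 0, 1.54, -3.08, 0, 0, 0, -0.055, 0]' --newtons 20

```text
clock: 1.77
eef_pos: [470.7, -92.3, 184.2]
eef_rot: [-3.141, -0.0, 1.739]
wrist_force: [0.5, 0.9, -0.2]
finger_gap: 94.1
finger_force: 0.0
```

```bash
python3 - <<'E'
from h import *
s=manip.read_state(); print(s["clock"],s["eef_pos"],s["eef_rot"],s["joints"])
p,d=manip.camera("wrist"); m=manip.camera_model("wrist"); print(m["R"].round(2),-m["R"].T@m["t"])
cv2.imwrite("pics/w1.png",p); np.save("pics/w1.npy",d)
E
```

```text
1.7667 [470.74009864 -92.32271631 184.23111752] [-3.14131946e+00 -1.64637492e-04  1.73876759e+00] [-2.70055303e-01  1.43116863e-01  1.71298780e+00  3.46142004e-05
  1.28580522e+00 -4.38036326e-01]
[[ 0.99  0.16  0.  ]
 [ 0.16 -0.96  0.24]
 [ 0.04 -0.24 -0.97]] [461.99704287 -27.27552113 384.02805201]
```

View pics/w1.png

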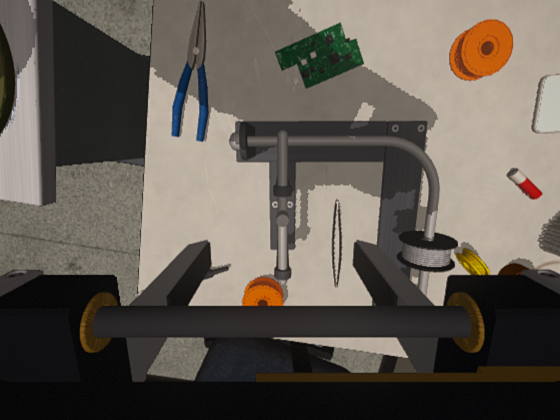

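```bash
cat >> h.py <<'E'
from scipy.optimize import least_squares as ls
def fit(m,p,d,q,fixed=False):
    W=cloud(m,d).reshape(-1,3); p=p.reshape(-1,3)
    if not fixed:
        s=(d.ravel()>0)&(W[:,2]>84)&(W[:,2]<99)&(W[:,0]>400)&(W[:,0]<700)&(W[:,1]>-230)&(W[:,1]<60)
        P=W[s][:,:2]; q=np.array(q,float)
        for i in range(5):
            k=abs(rodres(q,P))<(11 if i==0 else 7); q=ls(rodres,q,args=(P[k],),loss="soft_l1").x
        print("rail",q.round(3),k.sum())
    L=np.c_[(W[:,:2]-q[:2])@rz(q[2]),W[:,2]]
    def f(n,z0,z1,x0,x1,y0,y1):
        s=(d.ravel()>0)&(L[:,2]>z0)&(L[:,2]<z1)&(L[:,0]>x0)&(L[:,0]<x1)&(L[:,1]>y0)&(L[:,1]<y1)
        print(n,s.sum(),*(np.percentile(L[s],[2,50,98],0).round(1) if s.any() else []))
    f("knob",122,140,-171,-141,-150,-50)
    f("wide rear",100,130,-35,35,-165,-60)
    f("wide front",100,130,-189,-60,-30,30)
    f("end plate",100,114,-215,-186,-30,30)
    f("narrow",99,130,-35,35,-211,-165)
    return q,L
E
python3 - <<'E'
from h import *
p=cv2.imread("pics/w1.png");d=np.load("pics/w1.npy");m=manip.camera_model("wrist")
q,L=fit(m,p,d,[612.4,3.4,.166])
# pixel check by rays: knob top centre at pixel
for n,uv,z in (("knob",(282,213),133),("rod near end",(262,141),95),("rod bend start",(380,142),95),("rear",(431,215),95),("rear2",(424,290),95)):
    X=ray(m,uv,z)[0]; print(n,X.round(1),((X[:2]-q[:2])@rz(q[2])).round(1))
E
```

```text
rail [6.13611e+02 7.83000e-01 1.65000e-01] 3139
knob 156 [-159.3  -74.8  124.9] [-153.9  -68.9  132.5] [-148.6  -64.2  133.8]
wide rear 1197 [ -21.3 -127.4  100.5] [  -2.9 -114.4  109.2] [  21.9 -101.5  116. ]
wide front 539 [-188.7  -29.1  102.2] [-154.7   -8.3  106.6] [-149.     9.8  109.3]
end plate 240 [-193.6  -14.8  100.6] [-190.5   -0.   107.4] [-187.8   14.5  110.1]
narrow 0
knob [472.  -86.1 133. ] [-153.9  -62.6]
rod near end [442.8 -27.5  95. ] [-1.731e+02  1.000e-01]
rod bend start [555.8 -10.   95. ] [-58.8  -1.2]
rear [625.2 -72.4  95. ] [ -0.5 -74.1]
rear2 [ 641.8 -155.8   95. ] [   2.2 -159.1]
```

Call:
jog_arm --rows '[0.05, 0, -2.0, 0, 0, 0, 0.4, 0, 0, -2.0, 0, 0, 0, 0.6, 0, 0, -1.5, 0, 0, 0, 0.6, 0, 0, -0.5, 0, 0, 0, 0.7, 0, 0, 0, 0, 0, 0, 0.8, 0, 0, 0, 0, 0, 0, 1, 0, 0, 0, 0, 0, 0, 1, 0, 0, 0, 0, 0, 0, 1, 0, 0, 0, 0, 0, 0, 1, 0, 0, 0, 0, 0, 0, 1, 0, 0, 0, 0, 0, 0, 1]' --newtons 15

```text
clock: 2.73
eef_pos: [471.0, -90.5, 124.7]
eef_rot: [3.141, 0.0, 1.742]
wrist_force: [-0.1, -0.6, 0.5]
finger_gap: 24.1
finger_force: 0.0
```

Call:
jog_arm --rows '[0, 0, 0, 0, 0, 0, 1, 0, 0, 0, 0, 0, 0, 1, 0, 0, 0, 0, 0, 0, 1, 0, 0, 0, 0, 0, 0, 1, 0, 0, 0, 0, 0, 0, 1]' --newtons 15

```text
clock: 3.15
eef_pos: [470.9, -90.5, 124.4]
eef_rot: [-3.142, -0.0, 1.742]
wrist_force: [0.6, 0.7, -0.6]
finger_gap: 0.2
finger_force: 0.0
```

```bash
python3 - <<'E'
from h import *
m=manip.camera_model("wrist"); p,d=manip.camera("wrist")
a,_=manip.camera("side")
cv2.imwrite("pics/w2.png",np.hstack([p[60:420,130:450],cv2.resize(a[200:310,190:290],(320,352),interpolation=cv2.INTER_CUBIC)[:360] if 0 else cv2.resize(a[200:310,190:290],(327,360),interpolation=cv2.INTER_CUBIC)]))
fit(m,p,d,[612.8,2,.166])
E
```

```text
rail [6.11328e+02 4.89800e+00 1.65000e-01] 4988
knob 106 [-158.2  -68.1  122.7] [-153.5  -65.4  130.3] [-148.2  -64.1  133.5]
wide rear 1926 [ -20.9 -126.3  100.4] [  -3.1 -113.4  109.3] [  22.6 -100.7  116.3]
wide front 861 [-188.8  -29.1  102.1] [-154.9   -8.1  106.9] [-148.9    9.3  109.2]
end plate 393 [-193.5  -14.9  100.7] [-190.2   -0.2  107.3] [-187.7   14.1  110.7]
narrow 711 [ -14.2 -198.7   99.2] [   0.2 -191.9  104.5] [  18.4 -184.6  109.7]
```

View pics/w2.png

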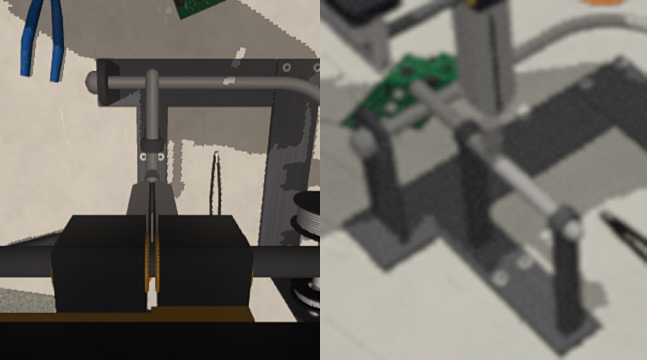

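```bash
python3 - <<'E'
from h import *
s=manip.read_state(); e=s["eef_pos"]; print(e,s["finger_gap"],s["finger_force"])
m=manip.camera_model("wrist")
for z in (0,-8,11): print("wrist",z,proj(m,e+[0,0,z]).round(1)-[130,60])
ms=manip.camera_model("side")
for z in (-8,11,30): print("side",(proj(ms,e+[0,0,z])-[190,200])*3.27+[320,0])
p,d=manip.camera("wrist"); 
W=cloud(m,d)
for v in range(190,300,6): print(v,W[v,276:292:3].round()[:, :].tolist())
a=cv2.resize(p[190:310,240:330],None,fx=5,fy=5,interpolation=cv2.INTER_CUBIC)
cv2.imwrite("pics/w3.png",cv2.convertScaleAbs(a,alpha=1.5))
E
```

```text
[470.9176026  -90.54632486 124.43171103] 0.25541153957536983 0.0
wrist 0 [[150.5 182.5]]
wrist -8 [[150.6 179. ]]
wrist 11 [[150.5 187.8]]
side [[489.43192446 140.15459812]]
side [[487.1690044  116.57498513]]
side [[484.8274809   92.17632473]]
190 [[461.0, -56.0, 107.0], [464.0, -55.0, 108.0], [466.0, -55.0, 108.0], [468.0, -55.0, 107.0], [471.0, -55.0, 101.0], [479.0, -69.0, 6.0]]
196 [[462.0, -60.0, 107.0], [464.0, -60.0, 108.0], [467.0, -59.0, 108.0], [469.0, -59.0, 106.0], [472.0, -61.0, 94.0], [480.0, -75.0, 8.0]]
202 [[463.0, -64.0, 111.0], [465.0, -64.0, 110.0], [467.0, -63.0, 112.0], [470.0, -63.0, 110.0], [472.0, -63.0, 110.0], [474.0, -63.0, 108.0]]
208 [[464.0, -69.0, 111.0], [466.0, -68.0, 111.0], [468.0, -68.0, 111.0], [470.0, -67.0, 112.0], [473.0, -67.0, 110.0], [475.0, -67.0, 108.0]]
214 [[465.0, -75.0, 106.0], [467.0, -74.0, 108.0], [469.0, -73.0, 108.0], [471.0, -73.0, 106.0], [480.0, -95.0, 10.0], [483.0, -94.0, 11.0]]
220 [[465.0, -79.0, 106.0], [468.0, -78.0, 107.0], [470.0, -78.0, 107.0], [472.0, -78.0, 107.0], [481.0, -103.0, 7.0], [484.0, -102.0, 10.0]]
226 [[
[... 1147 characters left out ...]
82.0, 196.0], [469.0, -83.0, 194.0], [471.0, -83.0, 192.0], [472.0, -83.0, 193.0], [473.0, -81.0, 196.0], [475.0, -81.0, 196.0]]
280 [[468.0, -82.0, 203.0], [469.0, -83.0, 200.0], [471.0, -83.0, 199.0], [472.0, -83.0, 200.0], [468.0, -58.0, 251.0], [469.0, -57.0, 251.0]]
286 [[468.0, -81.0, 210.0], [469.0, -83.0, 206.0], [471.0, -85.0, 201.0], [472.0, -83.0, 206.0], [468.0, -58.0, 254.0], [468.0, -57.0, 255.0]]
292 [[468.0, -82.0, 214.0], [469.0, -83.0, 211.0], [471.0, -88.0, 202.0], [460.0, -22.0, 325.0], [468.0, -59.0, 254.0], [468.0, -58.0, 257.0]]
298 [[465.0, -60.0, 258.0], [469.0, -84.0, 214.0], [472.0, -90.0, 203.0], [467.0, -60.0, 257.0], [468.0, -60.0, 257.0], [468.0, -58.0, 260.0]]
```

View pics/w3.png

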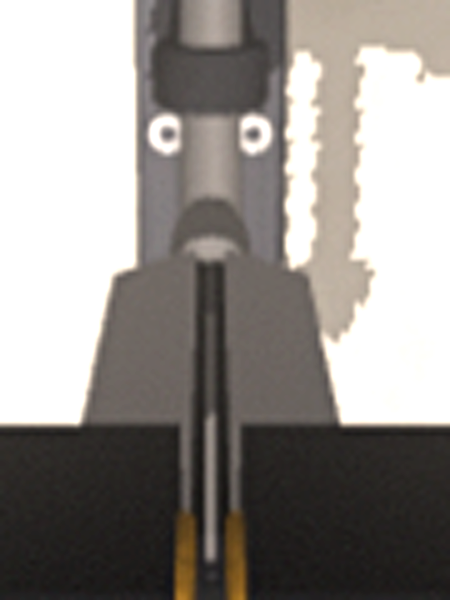

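```bash
python3 - <<'E'
from h import *
m=manip.camera_model("wrist")
e=manip.read_state()["eef_pos"]
# open-gripper view w1, TCP was 470.7,-92.3,184.2 ; wrist pose shifts rigidly
d=np.load("pics/w1.npy"); K=m["K"]
v,u=np.mgrid[:420,:560]; C=(np.stack([u,v,np.ones_like(u)],-1)@np.linalg.inv(K).T)*d[...,None]
W=(C-m["t"])@m["R"]-e   # TCP-relative (same rotation)
L=np.concatenate([W[...,:2]@rz(.168),W[...,2:]],-1)
for cols in ((185,212),(352,380)):
    s=(u>=cols[0])&(u<cols[1])&(v>235)&(v<290)&(d>0)&(L[...,2]>-60)&(abs(L[...,1])<40)
    print(s.sum(),np.percentile(L[s],[1,10,50,90,99],0).round(1))
for n in("side","top"):
    p,d=manip.camera(n); W=cloud(manip.camera_model(n),d)-e
    L=np.concatenate([W[...,:2]@rz(.168),W[...,2:]],-1); 
    for z in range(-12,60,6):
        s=(d>0)&(abs(L[...,0])<22)&(abs(L[...,1])<22)&(L[...,2]>z)&(L[...,2]<=z+6)
        if s.any(): print(n,z,s.sum(),np.percentile(L[s],[2,98],0).round(0).tolist())
E
```

```text
1054 [[-56.6  -8.3  21.6]
 [-51.8  -4.7  27.6]
 [-46.5   5.1  46.1]
 [-46.1   8.9  64. ]
 [-45.9   9.3  70.9]]
1096 [[47.3 -7.9 21.6]
 [47.5 -4.2 28. ]
 [47.9  5.6 46.6]
 [53.4  9.3 65.2]
 [58.2  9.7 72.4]]
side -12 7 [[-4.0, -5.0, -12.0], [4.0, -1.0, -7.0]]
side -6 16 [[-5.0, -6.0, -6.0], [4.0, 2.0, -0.0]]
side 0 17 [[-4.0, -7.0, 0.0], [6.0, 2.0, 6.0]]
side 6 24 [[-5.0, -7.0, 6.0], [4.0, 5.0, 10.0]]
side 18 6 [[-1.0, -11.0, 19.0], [6.0, -8.0, 24.0]]
side 24 23 [[-9.0, -12.0, 24.0], [11.0, -1.0, 29.0]]
side 30 39 [[-12.0, -12.0, 30.0], [11.0, 6.0, 36.0]]
side 36 42 [[-12.0, -12.0, 36.0], [12.0, 6.0, 41.0]]
side 42 44 [[-12.0, -12.0, 42.0], [12.0, 6.0, 48.0]]
side 48 43 [[-12.0, -12.0, 49.0], [12.0, 7.0, 53.0]]
side 54 46 [[-12.0, -12.0, 54.0], [13.0, 4.0, 60.0]]
```

Call:
jog_arm --rows '[0, 0, 0, 0, 0, 0, 0.6, 0, 0, 0, 0, 0, 0, 0.6, 0, 0, 0, 0, 0, 0, 0.6, 0, 0, 0, 0, 0, 0, 0.6, 0, 0, -0.5, 0, 0, 0, 0.6, 0, 0, -0.7, 0, 0, 0, 0.6, 0, 0, -0.8, 0, 0, 0, 0.6, 0, 0, -0.7, 0, 0, 0, 0.6, 0, 0, 0, 0, 0, 0, 1, 0, 0, 0, 0, 0, 0, 1, 0, 0, 0, 0, 0, 0, 1, 0, 0, 0, 0, 0, 0, 1, 0, 0, 0, 0, 0, 0, 1, 0, 0, 0, 0, 0, 0, 1]' --newtons 15

```text
clock: 4.57
eef_pos: [471.0, -90.6, 97.7]
eef_rot: [3.141, 0.0, 1.742]
wrist_force: [-1.3, -0.2, 2.0]
finger_gap: 11.2
finger_force: 15.0
```

Call:
jog_arm --rows '[0.08, -0.45, 0, 0, 0, 0, 1, 0.08, -0.45, 0, 0, 0, 0, 1, 0.08, -0.45, 0, 0, 0, 0, 1, 0.08, -0.45, 0, 0, 0, 0, 1, 0.07, -0.45, 0, 0, 0, 0, 1, 0.08, -0.45, 0, 0, 0, 0, 1, 0.07, -0.45, 0, 0, 0, 0, 1, 0.08, -0.45, 0, 0, 0, 0, 1, 0.08, -0.45, 0, 0, 0, 0, 1, 0.07, -0.45, 0, 0, 0, 0, 1, 0, 0, 0, 0, 0, 0, 1]' --newtons 20

```text
clock: 5.48
eef_pos: [478.8, -136.0, 97.7]
eef_rot: [3.141, -0.001, 1.741]
wrist_force: [-2.4, 1.8, 5.8]
finger_gap: 11.4
finger_force: 20.0
```

Call:
jog_arm --rows '[0, 0, 0, 0, 0, 0, 0.67, 0, 0, 0, 0, 0, 0, 0.67, 0, 0, 0, 0, 0, 0, 0.67, 0, 0, 1.0, 0, 0, 0, 0.67, 0, 0, 2.0, 0, 0, 0, 0.67, 1.0, 0, 0, 0, 0, 0, 0.67, 2.8, -0.1, 0, 0, 0, 0, 0.67, 3.0, -0.2, 0, 0, 0, 0, 0.67, 3.0, -0.2, 0, 0, 0, 0, 0.67, 3.0, -0.2, 0, 0, 0, 0, 0.67, 2.0, 0, 0, 0, 0, 0, 0.67, 1.0, 0, 0, 0, 0, 0, 0.67, 0, 0, 0, 0, 0, 0, 0.67]'

```text
clock: 6.57
eef_pos: [637.9, -142.4, 127.4]
eef_rot: [3.142, 0.0, 1.742]
wrist_force: [-0.3, 0.1, -0.6]
finger_gap: 31.0
finger_force: 0.0
```

```bash
python3 - <<'E'
from h import *
s=manip.read_state(); e=s["eef_pos"]; print(s["clock"],e,s["eef_rot"],s["finger_gap"])
for n in ("top","side","wrist"):
    m=manip.camera_model(n); p,d=manip.camera(n); cv2.imwrite(f"pics/{n}5.png",p); print(n)
    if n!="top": q,L=fit(m,p,d,[612.3,2,.166]); print("tcp in rail",((e[:2]-q[:2])@rz(q[2])).round(1))
E
```

```text
6.5667 [ 637.90219681 -142.39429791  127.36957935] [3.14152278e+00 5.56404783e-06 1.74240479e+00] 31.036753756743053
top
side
rail [6.12133e+02 1.07600e+00 1.65000e-01] 825
knob 50 [-159.1 -118.9  122.3] [-154.8 -115.3  131.4] [-148.3 -109.4  133.5]
wide rear 242 [ -20.  -125.3  100.4] [  -5.1 -112.1  108.7] [ 16.7 -99.1 116. ]
wide front 5 [-189.   -10.7  103.8] [-188.5   -5.1  107.3] [-187.8    2.3  109. ]
end plate 51 [-194.   -13.9  100.4] [-192.2   -2.3  105.4] [-188.2   13.6  110.6]
narrow 128 [ -13.8 -197.8   99.6] [  -0.6 -189.8  104.5] [  17.  -183.   110.3]
tcp in rail [   1.8 -145.8]
wrist
rail [6.13298e+02 4.70300e+00 1.74000e-01] 6646
knob 407 [-161.1 -119.4  122.7] [-153.2 -113.8  132.1] [-149.8 -108.6  133.9]
wide rear 1967 [ -21.9 -127.1  100.9] [  -0.2 -113.7  109.8] [  21.  -100.4  116.3]
wide front 57 [-189.   -11.9  100.3] [-188.8    0.9  104.6] [-188.    12.   109.1]
end plate 566 [-194.8  -13.5  100.2] [-189.9   -2.1  104.1] [-188.5   14.9  109. ]
narrow 719 [ -16.8 -198.8   99.4] [  -0.2 -192.1  104.7] [  15.7 -184.5  109.7]
tcp in rail [  -1.2 -149.1]
```

View pics/wrist5.png

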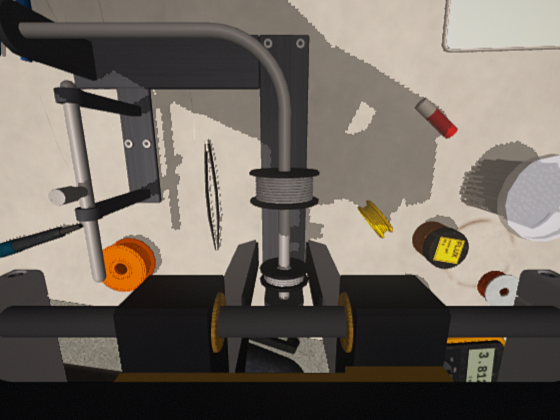

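```bash
cat > plan.py <<'E'
from h import *
q=np.array([612.3,2.5,.168])
A=160-0; arc=55*np.pi/2
def tool(s,back=22):
    # s: reel-centre path length measured from rear-leg rail y=-200
    l0=145.
    if s<l0: c=np.array([0,-200+s]); th=0
    elif s<l0+arc: th=(s-l0)/55; c=np.array([-55+55*np.cos(th),-55+55*np.sin(th)])
    else: th=np.pi/2; c=np.array([-55-(s-l0-arc),0.])
    t=np.array([-np.sin(th),np.cos(th)]); n=np.array([-np.cos(th),-np.sin(th)])
    # inward shift towards where the rod is behind the reel
    b=c-back*t; r=rodres(np.array([0,0,0.]),b[None])[0]
    return rz(q[2])@(b-r*n*(-1) if r>0 else b)+q[:2], q[2]+th, c
if __name__=="__main__":
    e=manip.read_state(); p=e["eef_pos"][:2]; yaw=e["eef_rot"][2]-np.pi/2
    print(p,yaw, tool(87-8)[0])
    for s in list(range(84,146,10))+list(np.arange(149,236,5.4))+list(range(240,310,8))+[308]:
        T,th,c=tool(s); print(round(s),c.round(),"d",((T-p)/10).round(2),round(th-yaw,3),"T",T.round(1)); p,yaw=T,th
E
python3 plan.py
```

```text
[ 636.06139676 -142.56407032] 0.17105570908376655 [ 636.21115048 -138.48672591]
84 [   0 -116] d [-0.07  0.9 ] -0.003 T [ 635.4 -133.6]
94 [   0 -106] d [-0.17  0.99] 0.0 T [ 633.7 -123.7]
104 [  0 -96] d [-0.17  0.99] 0.0 T [ 632.  -113.8]
114 [  0 -86] d [-0.17  0.99] 0.0 T [ 630.4 -104. ]
124 [  0 -76] d [-0.17  0.99] 0.0 T [628.7 -94.1]
134 [  0 -66] d [-0.17  0.99] 0.0 T [627.  -84.3]
144 [  0 -56] d [-0.17  0.99] 0.0 T [625.3 -74.4]
149 [ -0. -51.] d [-0.08  0.49] 0.073 T [624.5 -69.5]
154 [ -1. -46.] d [-0.08  0.52] 0.098 T [623.7 -64.4]
160 [ -2. -40.] d [-0.08  0.52] 0.098 T [622.9 -59.2]
165 [ -4. -35.] d [-0.07  0.53] 0.098 T [622.2 -53.9]
171 [ -6. -30.] d [-0.1   0.53] 0.098 T [621.2 -48.6]
176 [ -9. -26.] d [-0.15  0.52] 0.098 T [619.7 -43.4]
181 [-12. -21.] d [-0.2   0.51] 0.098 T [617.8 -38.3]
187 [-15. -17.] d [-0.25  0.48] 0.098 T [615.3 -33.5]
192 [-19. -13.] d [-0.29  0.46] 0.098 T [612.4 -28.9]
198 [-23. -10.] d [-0.34  0.43] 0.098 T [609.  -24.6]
203 [-28.  -7.] d [-0.38  0.39] 0.098 T [605.3 -20.7]
208 [-33.  -5.] d [-0.41  0.35] 0.098 T [601.1 -17.2]
214 [-38.  -3.] d [-0.45  0.31] 0.098 T [596.7 -14.1]
219 [-43.  -1.] d [-0.47  0.27] 0.098 T [592.  -11.4]
225 [-48.  -0.] d [-0.5   0.22] 0.098 T [587.   -9.2]
230 [-54.  -0.] d [-0.52  0.17] 0.098 T [581.8  -7.5]
235 [-59.   0.] d [-0.55  0.1 ] 0.025 T [576.3  -6.5]
240 [-64.   0.] d [-0.47  0.05] 0.0 T [571.5  -6. ]
248 [-72.   0.] d [-0.81 -0.  ] 0.0 T [563.4  -6.1]
256 [-80.   0.] d [-0.79 -0.11] 0.0 T [555.5  -7.1]
264 [-88.   0.] d [-0.79 -0.13] 0.0 T [547.6  -8.5]
272 [-96.   0.] d [-0.79 -0.13] 0.0 T [539.7  -9.8]
280 [-104.    0.] d [-0.79 -0.13] 0.0 T [531.8 -11.1]
288 [-112.    0.] d [-0.79 -0.13] 0.0 T [524.  -12.5]
296 [-120.    0.] d [-0.79 -0.13] 0.0 T [516.1 -13.8]
304 [-128.    0.] d [-0.79 -0.13] 0.0 T [508.2 -15.2]
308 [-132.    0.] d [-0.39 -0.07] 0.0 T [504.2 -15.8]
```

Call:
jog_arm --rows '[0, 0, -2.3, 0, 0, 0, 0.67, 0, 0, -2.4, 0, 0, 0, 0.67, 0, 0, -1.9, 0, 0, 0, 0.67, 0, 0, -0.5, 0, 0, 0, 0.67, 0, 0, 0, 0, 0, 0, 0.67]'

```text
clock: 7.13
eef_pos: [635.6, -142.5, 55.8]
eef_rot: [-3.14, -0.001, 1.742]
wrist_force: [0.3, 0.2, -0.0]
finger_gap: 30.9
finger_force: 0.0
```

Call:
jog_arm --rows '[-0.08, 0.57, 0, 0, 0, 0, 0.67, -0.09, 0.57, 0, 0, 0, 0, 0.67, -0.08, 0.57, 0, 0, 0, 0, 0.67, -0.09, 0.57, 0, 0, 0, 0, 0.67, -0.08, 0.57, 0, 0, 0, 0, 0.67, -0.09, 0.57, 0, 0, 0, 0, 0.67, -0.08, 0.57, 0, 0, 0, 0, 0.67, -0.09, 0.57, 0, 0, 0, 0, 0.67, -0.09, 0.57, 0, 0, 0, 0, 0.67, -0.08, 0.57, 0, 0, 0, 0, 0.67, -0.09, 0.57, 0, 0, 0, 0, 0.67, -0.09, 0.57, 0, 0, 0, 0, 0.67, 0, 0, 0, 0, 0, 0, 0.67]'

```text
clock: 8.22
eef_pos: [626.0, -72.6, 56.1]
eef_rot: [-3.141, -0.001, 1.743]
wrist_force: [-1.0, 0.5, 0.4]
finger_gap: 31.1
finger_force: 0.0
```

```bash
python3 - <<'E'
from h import *
s=manip.read_state(); e=s["eef_pos"]; print(s["clock"],e)
for n in ("wrist",):
    m=manip.camera_model(n); p,d=manip.camera(n); cv2.imwrite(f"pics/{n}6.png",p[:320])
    q,L=fit(m,p,d,[612.3,2.5,.168],True)
E
```

```text
8.2167 [625.97048173 -72.62775517  56.11694649]
knob 0
wide rear 2575 [-24.8 -82.3 101.1] [  1.3 -67.  112.7] [ 28.1 -60.3 129. ]
wide front 0
end plate 0
narrow 0
```

View pics/wrist6.png

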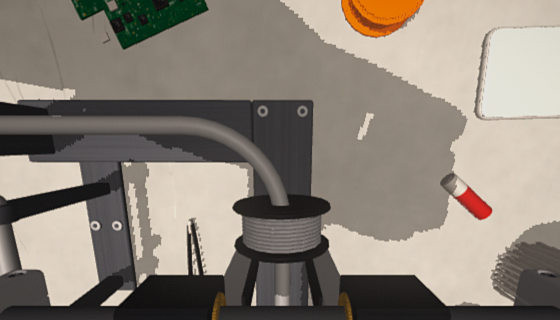

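Call:
jog_arm --rows '[-0.12, 0.36, 0, 0, 0, 0.071, 0.67, -0.1, 0.52, 0, 0, 0, 0.098, 0.67, -0.09, 0.52, 0, 0, 0, 0.098, 0.67, -0.07, 0.53, 0, 0, 0, 0.098, 0.67, -0.1, 0.53, 0, 0, 0, 0.098, 0.67, -0.15, 0.52, 0, 0, 0, 0.098, 0.67, -0.2, 0.51, 0, 0, 0, 0.098, 0.67, -0.25, 0.48, 0, 0, 0, 0.098, 0.67, 0, 0, 0, 0, 0, 0, 0.67]'

```text
clock: 9.02
eef_pos: [615.2, -33.6, 56.2]
eef_rot: [3.141, -0.001, 2.504]
wrist_force: [0.5, -1.0, -0.0]
finger_gap: 31.0
finger_force: 0.0
```

```bash
python3 - <<'E'
from h import *
s=manip.read_state(); e=s["eef_pos"]; print(s["clock"],e,s["wrist_force"],s["moment"])
m=manip.camera_model("wrist"); p,d=manip.camera("wrist"); cv2.imwrite("pics/wrist7.png",p[:320])
E
```

```text
9.0167 [615.24424814 -33.560967    56.22748142] [ 0.48905014 -1.04421222 -0.02185663] [-0.01170775  0.01325976  0.04426185]
```

View pics/wrist7.png

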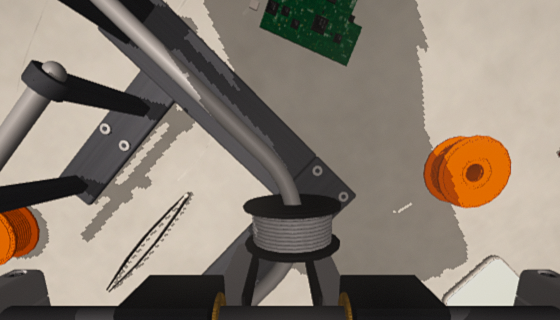

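Call:
jog_arm --rows '[-0.29, 0.46, 0, 0, 0, 0.098, 0.67, -0.34, 0.43, 0, 0, 0, 0.098, 0.67, -0.38, 0.39, 0, 0, 0, 0.098, 0.67, -0.41, 0.35, 0, 0, 0, 0.098, 0.67, -0.45, 0.31, 0, 0, 0, 0.098, 0.67, -0.47, 0.27, 0, 0, 0, 0.098, 0.67, -0.5, 0.22, 0, 0, 0, 0.098, 0.67, -0.52, 0.17, 0, 0, 0, 0.098, 0.67, -0.55, 0.1, 0, 0, 0, 0.02, 0.67, -0.47, 0.05, 0, 0, 0, 0, 0.67, 0, 0, 0, 0, 0, 0, 0.67]'

```text
clock: 9.98
eef_pos: [571.0, -7.0, 56.3]
eef_rot: [3.141, -0.001, -2.985]
wrist_force: [0.2, 0.0, 0.9]
finger_gap: 31.0
finger_force: 0.0
```

```bash
python3 - <<'E'
from h import *
for n in ("wrist","top"):
    m=manip.camera_model(n); p,d=manip.camera(n); print(n)
    fit(m,p,d,[612.3,2.5,.168],True)
E
```

```text
wrist
knob 808 [-158.5 -112.6  122.2] [-152.2 -108.1  128.1] [-147.9 -106.4  133.5]
wide rear 0
wide front 2638 [-77.9 -17.5 100.6] [-70.2   2.5 109.5] [-60.4  23.6 116.3]
end plate 0
narrow 0
top
knob 27 [-160.6 -117.   129.2] [-155.1 -112.5  131.8] [-150.4 -106.8  134. ]
wide rear 0
wide front 30 [-79.8  -8.  102. ] [-78.2  10.5 112.7] [-75.2  26.  117.9]
end plate 0
narrow 106 [ -17.9 -209.5   99.5] [  -0.6 -190.1  104.8] [  15.6 -182.1  110.3]
```

Call:
jog_arm --rows '[-0.7, -0.08, 0, 0, 0, 0.012, 0.67, -0.7, -0.08, 0, 0, 0, 0, 0.67, -0.7, -0.1, 0, 0, 0, 0, 0.67, -0.7, -0.1, 0, 0, 0, 0, 0.67, -0.7, -0.1, 0, 0, 0, 0, 0.67, -0.7, -0.11, 0, 0, 0, 0, 0.67, -0.7, -0.11, 0, 0, 0, 0, 0.67, -0.7, -0.11, 0, 0, 0, 0, 0.67, -0.7, -0.11, 0, 0, 0, 0, 0.67, -0.7, -0.11, 0, 0, 0, 0, 0.67, -0.7, -0.11, 0, 0, 0, 0, 0.67, -0.7, -0.12, 0, 0, 0, 0, 0.67, -0.7, -0.12, 0, 0, 0, 0, 0.67, -0.7, -0.12, 0, 0, 0, 0, 0.67, 0, 0, 0, 0, 0, 0, 0.67]'

```text
clock: 11.33
eef_pos: [472.1, -21.7, 56.2]
eef_rot: [3.141, -0.002, -2.969]
wrist_force: [-0.7, 0.2, -0.6]
finger_gap: 30.9
finger_force: 0.0
```

```bash
python3 - <<'E'
from h import *
for n in ("wrist","side"):
    m=manip.camera_model(n); p,d=manip.camera(n); print(n)
    fit(m,p,d,[612.3,2.5,.168],True)
E
```

```text
wrist
knob 759 [-159.9 -116.8  122.3] [-156.2 -109.4  130.6] [-149.5 -106.7  133.7]
wide rear 0
wide front 5534 [-178.8  -25.9  100.9] [-160.3    2.5  110.4] [-138.3   25.4  128.2]
end plate 742 [-194.2  -12.1  100.2] [-191.6    2.7  107.6] [-188.4   17.6  110.2]
narrow 0
side
knob 52 [-160.1 -120.2  122.4] [-154.9 -117.   131.4] [-148.9 -110.6  133.9]
wide rear 0
wide front 438 [-178.9  -29.8  100.7] [-155.5   -4.2  109.6] [-133.4   22.7  127.7]
end plate 51 [-194.6  -13.2  100.3] [-192.4   -2.2  106. ] [-189.    11.8  110. ]
narrow 125 [ -14.6 -198.4   99.4] [  -1.2 -191.1  104.4] [  16.8 -184.3  110. ]
```

Call:
jog_arm --rows '[-0.3, -0.05, 0, 0, 0, 0, 0.67, -0.3, -0.05, 0, 0, 0, 0, 0.67, -0.3, -0.05, 0, 0, 0, 0, 0.67, -0.15, -0.03, 0, 0, 0, 0, 0.67, 0, 0, 0, 0, 0, 0, 0.67]'

```text
clock: 11.85
eef_pos: [462.8, -23.6, 56.4]
eef_rot: [3.141, -0.001, -2.968]
wrist_force: [0.1, 0.3, -0.1]
finger_gap: 31.1
finger_force: 0.0
```

Call:
jog_arm --rows '[-0.1, -0.02, 0, 0, 0, 0, 0.67, 0, 0, 0, 0, 0, 0, 0.67]'

```text
clock: 12.02
eef_pos: [462.1, -23.7, 56.4]
eef_rot: [3.142, -0.0, -2.968]
wrist_force: [-0.0, 0.6, -0.3]
finger_gap: 30.9
finger_force: 0.0
```

Call:
jog_arm --rows '[-0.1, -0.02, 0, 0, 0, 0, 0.67, 0, 0, 0, 0, 0, 0, 0.67]'

```text
clock: 12.18
eef_pos: [461.2, -23.9, 56.4]
eef_rot: [-3.142, 0.0, -2.968]
wrist_force: [0.2, -0.1, -0.4]
finger_gap: 31.3
finger_force: 0.3
```

Not at the plate yet (no reaction force); continue in small steps.

Call:
jog_arm --rows '[-0.15, -0.02, 0, 0, 0, 0, 0.67, 0, 0, 0, 0, 0, 0, 0.67]'

```text
clock: 12.35
eef_pos: [461.2, -24.0, 56.7]
eef_rot: [-3.141, 0.004, -2.969]
wrist_force: [11.3, 1.9, -8.2]
finger_gap: 31.3
finger_force: 5.9
```

Call:
jog_arm --rows '[-0.1, -0.02, 0, 0, 0, 0, 0.67, 0, 0, 0, 0, 0, 0, 0.67]'

```text
clock: 12.52
eef_pos: [461.2, -24.0, 56.8]
eef_rot: [-3.141, 0.006, -2.969]
wrist_force: [18.7, 4.5, -12.5]
finger_gap: 30.9
finger_force: 9.8
```

Call:
jog_arm --rows '[-0.1, -0.02, 0, 0, 0, 0, 0.67, 0, 0, 0, 0, 0, 0, 0.67]'

```text
clock: 12.68
eef_pos: [461.3, -24.0, 57.0]
eef_rot: [-3.141, 0.009, -2.969]
wrist_force: [25.7, 5.5, -17.2]
finger_gap: 30.9
finger_force: 13.6
```

```bash
python3 - <<'E'
from h import *
for n in ("wrist","side"):
    m=manip.camera_model(n); p,d=manip.camera(n); print(n)
    fit(m,p,d,[612.3,2.5,.168],True)
E
```

```text
wrist
knob 637 [-160.  -114.2  122.3] [-156.  -108.9  129.5] [-149.5 -106.7  133.7]
wide rear 0
wide front 5259 [-188.5  -26.3  100.9] [-169.8    1.7  110.8] [-149.8   25.1  128.3]
end plate 1235 [-194.2  -19.6  100.3] [-189.6    2.5  107.9] [-186.4   24.8  113.5]
narrow 0
side
knob 49 [-160.2 -120.5  123. ] [-155.3 -116.3  131.3] [-148.7 -109.   134. ]
wide rear 0
wide front 399 [-188.6  -29.5  100.6] [-166.    -4.8  109.9] [-146.3   22.   126.5]
end plate 98 [-194.4  -22.6  100.5] [-188.8   -5.7  106.7] [-186.4   21.7  113.4]
narrow 125 [ -15.2 -198.7   99.4] [  -0.6 -191.6  104.7] [  16.7 -183.7  110. ]
```

Call:
jog_arm --rows '[0.4, 0.06, 0, 0, 0, 0, 0.67, 0.4, 0.06, 0, 0, 0, 0, 0.67, 0.1, 0, 0, 0, 0, 0, 0.67, 0, 0, 1.5, 0, 0, 0, 0.67, 0, 0, 2.5, 0, 0, 0, 0.67, 0, 0, 2.5, 0, 0, 0, 0.67, 0, 0, 0.7, 0, 0, 0, 0.67, 0, 0, 0, 0, 0, 0, 0.67]'

```text
clock: 13.45
eef_pos: [467.4, -23.5, 129.9]
eef_rot: [-3.141, 0.003, -2.968]
wrist_force: [-0.3, 0.2, -0.4]
finger_gap: 30.8
finger_force: 0.0
```

Call:
jog_arm --rows '[0.08, -0.8, 0, 0, 0, -0.112, 0.6, 0.08, -0.8, 0, 0, 0, -0.112, 0.6, 0.08, -0.8, 0, 0, 0, -0.112, 0.6, 0.08, -0.8, 0, 0, 0, -0.112, 0.6, 0.08, -0.8, 0, 0, 0, -0.112, 0.6, 0.08, -0.8, 0, 0, 0, -0.112, 0.6, 0.08, -0.8, 0, 0, 0, -0.112, 0.6, 0.08, -0.8, 0, 0, 0, -0.112, 0.6, 0.08, -0.8, 0, 0, 0, -0.112, 0.6, 0.08, -0.8, 0, 0, 0, -0.112, 0.6, 0.08, -0.8, 0, 0, 0, -0.112, 0.6, 0.08, -0.8, 0, 0, 0, -0.112, 0.6, 0.08, -0.8, 0, 0, 0, -0.112, 0.6, 0.0, -0.8, 0, 0, 0, -0.112, 0.6, 0, 0, 0, 0, 0, 0, 0.6]'

```text
clock: 14.7
eef_pos: [476.4, -136.1, 126.8]
eef_rot: [-3.14, -0.001, 1.741]
wrist_force: [0.3, 0.1, 0.8]
finger_gap: 37.9
finger_force: 0.0
```

```bash
python3 - <<'E'
from h import *
for n in ("wrist","side"):
    m=manip.camera_model(n); p,d=manip.camera(n); print(n)
    fit(m,p,d,[612.3,2.5,.168],True)
E
```

```text
wrist
knob 266 [-159.6 -118.1  122.6] [-153.9 -111.5  132.5] [-148.9 -107.4  134. ]
wide rear 0
wide front 2561 [-188.1  -19.7  100.9] [-175.5    0.8  109.8] [-162.2   23.   116.7]
end plate 477 [-194.2  -21.4  100.6] [-190.7    0.3  108.5] [-186.2   25.3  113.7]
narrow 4 [   1.7 -211.   103.7] [   5.9 -210.9  106.2] [   6.7 -210.9  107.4]
side
knob 49 [-159.9 -120.3  123. ] [-155.6 -116.9  131.4] [-149.1 -109.8  134.1]
wide rear 0
wide front 176 [-188.7  -21.6  100.8] [-180.7   -6.7  108.8] [-168.5   20.5  115.8]
end plate 103 [-195.2  -22.6  100.2] [-189.2   -4.2  105.9] [-186.3   21.5  113.3]
narrow 126 [ -15.2 -198.8   99. ] [  -1.7 -191.1  104.4] [  15.1 -183.9  109.8]
```

Reel stays home. Grasp the knob again (x +0.2 cm) and push it shut.

Call:
jog_arm --rows '[0.22, 0, 0, 0, 0, 0, 0.6, 0, 0, -0.9, 0, 0, 0, 0.6, 0, 0, -1.2, 0, 0, 0, 0.6, 0, 0, -0.8, 0, 0, 0, 0.6, 0, 0, 0, 0, 0, 0, 1, 0, 0, 0, 0, 0, 0, 1, 0, 0, 0, 0, 0, 0, 1, 0, 0, 0, 0, 0, 0, 1, 0, 0, 0, 0, 0, 0, 1, 0, 0, 0, 0, 0, 0, 1]' --newtons 20

```text
clock: 15.63
eef_pos: [478.7, -135.5, 99.9]
eef_rot: [-3.14, 0.0, 1.747]
wrist_force: [-7.1, -0.4, 4.8]
finger_gap: 10.9
finger_force: 20.0
```

Call:
jog_arm --rows '[-0.08, 0.46, 0, 0, 0, 0, 1, -0.08, 0.46, 0, 0, 0, 0, 1, -0.08, 0.46, 0, 0, 0, 0, 1, -0.08, 0.46, 0, 0, 0, 0, 1, -0.07, 0.46, 0, 0, 0, 0, 1, -0.08, 0.46, 0, 0, 0, 0, 1, -0.08, 0.46, 0, 0, 0, 0, 1, -0.08, 0.46, 0, 0, 0, 0, 1, -0.07, 0.46, 0, 0, 0, 0, 1, -0.08, 0.46, 0, 0, 0, 0, 1, 0, 0, 0, 0, 0, 0, 1]'

```text
clock: 16.55
eef_pos: [470.7, -89.0, 99.8]
eef_rot: [-3.14, -0.0, 1.747]
wrist_force: [-6.5, 0.2, 3.5]
finger_gap: 11.1
finger_force: 20.0
```

Call:
jog_arm --rows '[-0.02, 0.15, 0, 0, 0, 0, 1, 0, 0, 0, 0, 0, 0, 1]'

```text
clock: 16.72
eef_pos: [470.6, -87.9, 99.8]
eef_rot: [-3.14, 0.0, 1.747]
wrist_force: [-8.3, 0.6, 5.0]
finger_gap: 11.2
finger_force: 20.0
```

Call:
jog_arm --rows '[-0.02, 0.1, 0, 0, 0, 0, 1, 0, 0, 0, 0, 0, 0, 1]'

```text
clock: 16.88
eef_pos: [470.4, -87.0, 99.8]
eef_rot: [-3.14, 0.0, 1.747]
wrist_force: [-7.6, -0.8, 5.1]
finger_gap: 11.1
finger_force: 20.0
```

Call:
jog_arm --rows '[-0.02, 0.1, 0, 0, 0, 0, 1, 0, 0, 0, 0, 0, 0, 1]'

```text
clock: 17.05
eef_pos: [470.3, -86.2, 99.8]
eef_rot: [-3.14, 0.001, 1.747]
wrist_force: [-6.4, -3.3, 4.8]
finger_gap: 11.0
finger_force: 20.0
```

Call:
jog_arm --rows '[-0.02, 0.1, 0, 0, 0, 0, 1, 0, 0, 0, 0, 0, 0, 1]'

```text
clock: 17.22
eef_pos: [470.3, -86.1, 99.9]
eef_rot: [-3.141, 0.002, 1.747]
wrist_force: [-5.4, -10.1, 3.4]
finger_gap: 11.3
finger_force: 20.0
```

Call:
jog_arm --rows '[-0.02, 0.1, 0, 0, 0, 0, 1, 0, 0, 0, 0, 0, 0, 1]'

```text
clock: 17.38
eef_pos: [470.3, -86.0, 99.9]
eef_rot: [-3.141, 0.004, 1.747]
wrist_force: [-4.5, -16.7, -0.4]
finger_gap: 10.9
finger_force: 20.0
```

Call:
jog_arm --rows '[0.03, -0.2, 0, 0, 0, 0, 1, 0, 0, 0, 0, 0, 0, 0.7, 0, 0, 0, 0, 0, 0, 0.6, 0, 0, 0, 0, 0, 0, 0.6, 0, 0, 0, 0, 0, 0, 0.6, 0, 0, 1.0, 0, 0, 0, 0.6, 0, 0, 2.5, 0, 0, 0, 0.6, 0, 0, 3, 0, 0, 0, 0.6, 0, 0, 3, 0, 0, 0, 0.6, 0, 0, 0, 0, 0, 0, 0.6, 0, 0, 0, 0, 0, 0, 0.6]'

```text
clock: 18.3
eef_pos: [471.5, -85.9, 196.3]
eef_rot: [3.138, 0.001, 1.747]
wrist_force: [0.4, -0.3, -0.8]
finger_gap: 37.8
finger_force: 0.0
```

```bash
python3 - <<'E'
from h import *
for n in ("wrist","side"):
    m=manip.camera_model(n); p,d=manip.camera(n); print(n)
    q,L=fit(m,p,d,[612.3,2.5,.168],True)
    s=(d.ravel()>0)&(L[:,2]>101)&(L[:,2]<112)&(abs(L[:,0]+155)<4)&(abs(L[:,1])<30); print("bolt nose y",np.percentile(L[s][:,1],98))
E
```

```text
wrist
knob 147 [-159.8  -68.3  122.6] [-154.2  -62.4  132.6] [-149.3  -57.8  134.1]
wide rear 0
wide front 1705 [-187.8  -26.9  101.4] [-170.1    0.4  108.3] [-149.8   23.   116.4]
end plate 247 [-194.3  -20.3  100.9] [-190.5    3.9  108.7] [-186.2   25.4  113.8]
narrow 0
bolt nose y 14.556384002271567
side
knob 47 [-160.   -71.8  122.8] [-156.   -67.9  130.5] [-149.4  -59.8  133.8]
wide rear 0
wide front 329 [-188.7  -26.1  101.2] [-170.5   -7.9  107.9] [-151.5   20.   115.8]
end plate 98 [-194.5  -22.4  100.2] [-189.   -4.  107.] [-186.2   21.5  113.7]
narrow 127 [ -15.5 -199.1   99.6] [  -2.4 -191.9  104.7] [  15.3 -184.   109.5]
bolt nose y 10.99575425444185
```

Bolt is shut (nose about 14 mm past the rod), the reel is home, and the gripper is clear.

```bash
python3 -c "
from cell import manip
print(manip.sign_off())"
```

```text
the job is handed in; nothing more can be done
None
```

The job is handed in (the sign-off returned no verdict): final camera readings showed the wide reel home against the end plate, the bolt shut behind it, the narrow reel still on the rear leg and the arm clear at 18 s; the fingertips sat about 20 mm above the reported TCP rather than 8 mm below it, so the first grasp of the bolt knob closed on air and was redone lower.

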